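# Ink the office stamp and show its face to the desk camera

## Robot

A 7-joint arm with a two-finger parallel gripper is mounted at the origin on a cart in front of the work surface, level with it; the furniture and walls round the work are solid. World frame = base frame: x ahead of the robot, y to its left, z up, the work surface at z = 0. Lengths are in m, angles in rad, forces in N, time in s.
With the tool pointing down it reaches from about 0.4 to 0.85 m from the base axis. Payload 4.4 kg.
Tool frame: the origin (TCP) lies midway between the tips of the shut fingers; the grasp point (between the pads) lies 19 mm behind it (r.grasp_offset is the distance from the TCP to the grasp point, in m); z points along the fingers, y is the direction in which the jaws open and shut (so a half turn about z gives the same grasp; the last joint's range is limited). The gripper opens to 94 mm and grips with 3 to 60 N. Pads are 16 mm wide; open, the fingers measure 119 mm over their backs; the gripper's body (75 mm by 177 mm) begins 78 mm behind the grasp point.
Start: joints at [-1.336, 0.628, 0.038, 1.517, -0.027, 0.996, -0.02], TCP at [0.193, 0.621, 0.205] pointing down, gripper open.
Joint ranges: [-3.06, 3.06], [-0.37, 2.12], [-1.25, 1.32], [0.18, 2.47], [-1.1, 4.24], [0.23, 1.98], [-2.94, 2.94]. Speed limits (rad/s): [2.57, 2.57, 3.14, 3.14, 3.14, 3.14, 3.14].

## Interface

Orientations are given as [roll, pitch, yaw] about the fixed x, y, z axes, in that order (R = Rz(yaw) Ry(pitch) Rx(roll)).
In Python, from cell import r, viewer, workorder, look_for gives the robot as it stands.
- The arm moves only by the tool arm_command, never from a script. Its argument "plan" is a list of rows, each a list of 7 numbers: the opening, from -1 (shut) to 1 (fully open), then the shift along the world's x, y, z in cm, then the turn, a rotation vector about the world's x, y, z in rad. A call has 1 to 5 rows; each row is the pose to reach, as a shift and turn from the pose commanded when the call began; what a row does not reach only later rows make up. A row lasts 1/8 s, in which the tool goes at most 62.5 mm and 10.7 degrees, less where a joint would pass 70% of its speed; a pose out of reach is approached as far as the arm can. A call with a gripper value outside its range is refused whole. The fingers move at their own pace and stop on an object; the grip force is fixed at half the most. Time passes only in rows, so rows that repeat a pose let the fingers close. It gives the time, the measured TCP pose, the force and the opening at its end, in the units of the state.
- r.get_state(): the state, without advancing time (a new reading comes with each control period).
- viewer.camera(name): name is "scene" or "top" or "wrist"; returns a dict with "frame" (480x640x3 uint8, red, green, blue), "depth" (480x640 float32, m along the optical axis (not along the pixel's ray), 0 where there is no reading), "camera_matrix" (3x3 intrinsics, pixels), "view" (4x4, takes a point from world to camera coordinates). Camera axes: x right, y up, looking along -z (the intrinsics and any distortion apply to the point x, -y, -z); pixel columns grow to the right and rows downward; lengths in m; the calibration is good to about 2 mm. A picture is of the moment at which its call begins.
- workorder.close_job(): hands the job in, once; it reports no verdict.
Trained networks look in the newest picture that a camera, given by its name, has taken for a name from the list of things; names that differ only in an ending like _2 or _b are one class to them, and where a whole thing is asked for, a point or a joint stands for the part that bears it (a point fixed in the world has none). Each returns a list of dicts, best first, with "p" (0 to 1); they miss things now and then, are a little off and sometimes report something else, mostly with a low value. They report only what shows in the picture. A call takes as long as a camera call. They do not tell look-alikes from the thing itself.
- look_for(camera, label): "centre" ([x, y, z] in m, in world coordinates, good to about 4 mm: the middle of the surface that is visible of it).
The state is a dict: "time": time; "q": joint angles; "dq": joint speeds; "tau": joint torques, N m; "tool_pos": TCP position; "eef_rot": TCP orientation; "force": force on the tool from outside, world axes, zero at the start; "moment": the same for the moment, N m; "gripper_width": finger opening in m.
Only numpy, scipy, OpenCV 4.12 (cv2) and the standard library are available. Lean on these libraries where they do the work, as an engineer would, in place of code of your own. Each camera call takes 0.05 s, during which the arm holds its last target.

## Task

Take the wooden rubber stamp by its knob, press it flat onto the middle of the ink pad so that the pad gives under it, then hold it up in the air in front of the little desk camera so that the inking can be checked: the inked underside square to the lens and centred in its view, about 12 cm from the lens, with the stamp's long side level. Finish while still holding it there, motionless; do not put it down or let go. Leave the tape roll, the two vials and the USB adapter where they are.

Things in the scene. Friction and masses are not known exactly. Their poses are not given: they have to be found in the camera images.
- stamp_center (a point): Wooden rubber stamp standing upright on the desk: rectangular foot 29 x 55 mm and 16 mm high, above it an 18 mm neck and a round knob (28 mm wide at its thickest, from 34 to 73 mm above the underside, best gripped 54 mm above it), 73 mm high in all, 35 to 65 g. The point is at its centre, half-way up (36.5 mm above the underside). Axes: x along the 29 mm side, y along the 55 mm side, z from the rubber face up through the knob.
- stamp_face (a point): Centre of the stamp's rubber face (its underside), 54 mm below the place to grip the knob. Same axes as the stamp: z points from the face into the stamp, towards the knob.
- pad_top (a point): Centre of the top of the violet ink pad, 70 x 110 mm, 16 mm above the desk, in a fixed black case 86 x 126 mm (rim 12 mm high; its lid lies opened flat beyond it, 5 mm high). x along the pad's short side (towards the lid), y along its long side, z up.
- ink_pad: The ink pad's fixed case; origin in the middle of the underside of the tray, under the pad.
- pad (a joint): How far the springy ink pad is pressed down, m: 0 at rest, 0.003 fully down. It takes 2.5 N per mm; below 3 mm it is hard.
- lens (a point): Centre of the front of the lens of the fixed desk camera: a white barrel 46 mm wide on a grey stand (foot 76 mm wide), lens about 102 mm above the desk. z is the viewing direction, out of the lens, towards the robot's side and up, 50 degrees above level; y is level; x points away from the robot's side and up.
- camera: The camera's fixed grey stand; origin in the middle of the underside of its round foot, 10 mm behind the lens as seen from above. Nothing may rest on it.
- stamp: The same stamp, origin at the centre of its underside.
- tape: Roll of brown packing tape, 94 mm wide and 48 mm high, standing loose beyond the ink pad; leave it. Origin under its centre.
- red_vial: Small white vial with red cap and band, 24 mm across, 56 mm high, loose; leave it. Origin under its centre.
- blue_vial: Small white vial with blue cap and band, 24 mm across, 51 mm high, loose; leave it. Origin under its centre.
- adapter: White USB adapter, 86 x 22 x 15 mm, lying loose; leave it. Origin under its centre.
Not all that is in view belongs to the job. Leave any green look-alike of the camera alone.

How it is judged:
By the outcome, as a careful person would: the job done as asked, in the order asked, and still so for the second after the job is handed in, while the arm keeps its last pose, push and grip.
It also fails if it takes over 34 s, if anything falls off the work surface, if the arm or the gripper's body presses on something with over 40 N, if the wrist force passes 120 N, or if a joint passes its speed limit or range.

## Working session

There is one attempt and no reset: what is moved stays moved. The work goes in short steps, Python scripts to look and compute and a tool call to move; the robot and the scene stay as the last step left them, time stands still between calls to the robot, and variables do not carry over. Pictures are saved under pics/ and viewed, and the job is handed in when it is done.

Besides the shell and the picture viewer there is one more tool, called after "Emit:" by a JSON object that holds its "fn" and its "kwargs". arm_command: Moves the arm, as the interface text tells. Its arguments: {"type":"object","properties":{"plan":{"type":"array"}},"required":["plan"]}

```bash
ls; mkdir -p pics
python3 - <<'E'
from cell import r, viewer, workorder, look_for
import cv2,numpy as np
print(r.get_state()); print(r.grasp_offset)
for n in ["scene","top"]:
    c=viewer.camera(n); cv2.imwrite(f"pics/{n}0.png",c["frame"][:,:,::-1]); np.savez(f"{n}0.npz",**c)
    for l in ["stamp","ink_pad","camera","tape","red_vial","blue_vial","adapter","pad_top","stamp_center","lens"]:
        try: print(n,l,[(np.round(d["centre"],3).tolist(),round(d["p"],2)) for d in look_for(n,l)][:3])
        except Exception as e: print(n,l,e)
E
```

```text
pics
{'time': 0.0, 'q': array([-1.33583186,  0.62930796,  0.03845443,  1.51834455, -0.02698947,
        0.99628146, -0.01999085]), 'dq': array([ 0.00302339,  0.0005402 ,  0.00132428, -0.00190566,  0.00152359,
       -0.00013544,  0.00181565]), 'tau': array([-2.55221667e-04, -5.49709368e+01,  1.14324231e+00, -1.86629373e+01,
       -5.22683293e-02,  2.37819756e-02,  1.74044285e-04]), 'tool_pos': array([0.19235274, 0.6202071 , 0.20458658]), 'eef_rot': array([-3.13977006e+00,  3.76304508e-05,  2.84083355e+00]), 'force': array([ 0.07366255,  0.41674287, -0.17735624]), 'moment': array([0.04033009, 0.01946389, 0.01245255]), 'gripper_width': 0.09410465662666692}
0.0188
scene stamp [([0.459, 0.031, 0.016], 0.73)]
scene ink_pad [([0.461, -0.159, 0.011], 0.62)]
scene camera [([0.592, 0.167, 0.048], 0.7), ([0.516, 0.421, 0.015], 0.62), ([0.586, 0.297, 0.044], 0.61)]
scene tape [([0.694, -0.112, 0.029], 0.93)]
scene red_vial [([0.347, 0.238, 0.027], 0.58)]
scene blue_vial [([0.359, 0.169, 0.024], 0.69)]
scene adapter [([0.408, 0.353, 0.014], 0.59)]
scene pad_top [([0.438, -0.177, 0.016], 0.62), ([0.584, 0.301, 0.099], 0.4)]
scene stamp_center [([0.461, 0.03, 0.014], 0.69)]
scene lens [([0.587, 0.3, 0.098], 0.81), ([0.516, 0.426, 0.085], 0.78), ([0.59, 0.166, 0.098], 0.59)]
top stamp [([0.464, 0.024, 0.014], 0.76)]
top ink_pad [([0.477, -0.178, 0.011], 0.85)]
top camera [([0.533, 0.411, 0.017], 0.92), ([0.591, 0.281, 0.064], 0.7), ([0.592, 0.157, 0.074], 0.6)]
top tape [([0.716, -0.122, 0.042], 0.6)]
top red_vial [([0.352, 0.232, 0.041], 0.56)]
top blue_vial [([0.36, 0.157, 0.041], 0.55)]
top adapter [([0.411, 0.345, 0.014], 0.62)]
top pad_top [([0.444, -0.176, 0.019], 0.56)]
top stamp_center []
top lens [([0.596, 0.287, 0.103], 0.93), ([0.534, 0.416, 0.102], 0.83), ([0.6, 0.163, 0.102], 0.56)]
```

View pics/scene0.png

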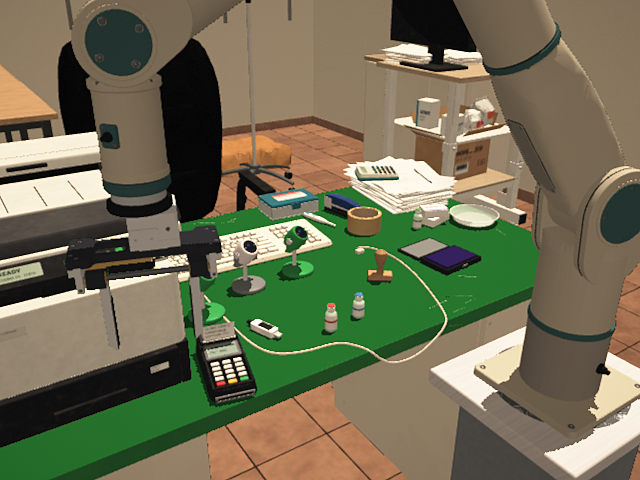

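View pics/top0.png

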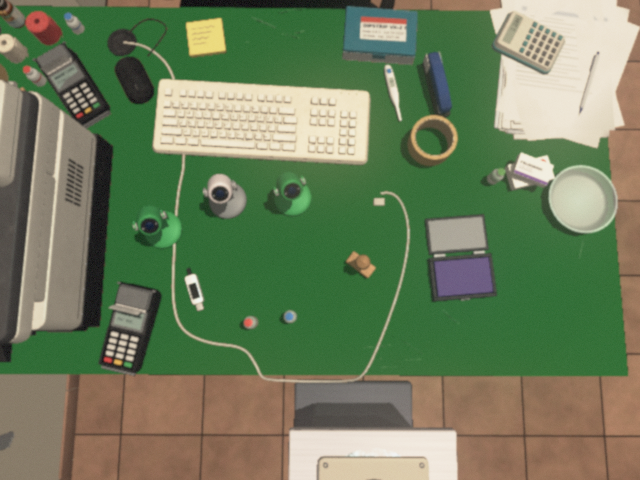

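The picture shows the stamp at top (361,264), the pad at (463,277) with its lid at (457,234). The white camera is at top (222,195). Two green look-alikes are at (291,193) and (158,228). The only stamp-like thing is the stamp itself. Next I'll take close crops and measurements.

```bash
cat > h.py <<'E'
import numpy as np,cv2
def cloud(c):
    K=c["camera_matrix"];d=c["depth"];v,u=np.mgrid[0:480,0:640]
    p=np.stack([(u-K[0,2])/K[0,0]*d,-(v-K[1,2])/K[1,1]*d,-d,np.ones_like(d)],-1)
    w=p@np.linalg.inv(c["view"]).T
    w=w[...,:3]; w[d==0]=np.nan
    return w
def proj(c,P):
    P=np.atleast_2d(P);q=np.c_[P,np.ones(len(P))]@c["view"].T
    K=c["camera_matrix"];return np.c_[K[0,0]*q[:,0]/-q[:,2]+K[0,2],K[1,1]*-q[:,1]/-q[:,2]+K[1,2]]
E
python3 - <<'E'
from h import *
T=dict(np.load("top0.npz"));S=dict(np.load("scene0.npz"))
print(T["camera_matrix"],S["camera_matrix"]); print(np.linalg.inv(T["view"])[:3,3],np.linalg.inv(S["view"])[:3,3])
def crop(c,u,v,w,h,s): return cv2.resize(c["frame"][v:v+h,u:u+w,::-1],(w*s,h*s),interpolation=cv2.INTER_CUBIC)
a=np.hstack([crop(T,330,240,65,55,6),crop(S,355,240,65,55,6)])
b=np.hstack([crop(T,195,170,65,55,6),crop(S,225,235,65,55,6)])
cv2.imwrite("pics/crop1.png",cv2.resize(np.vstack([a,b]),(780,600)))
w=cloud(T)
# stamp
f=T["frame"].astype(int)
def rect(m,name):
    P=w[m]; P=P[~np.isnan(P).any(1)]
    r=cv2.minAreaRect((P[:,:2]*1000).astype(np.float32)); print(name,len(P),r,P[:,2].mean().round(4))
    return P
m=np.zeros((480,640),bool);m[240:290,335:390]=1
P=rect(m&(w[...,2]>.011)&(w[...,2]<.022),"foot")
P=rect(m&(w[...,2]>.045),"knob"); print(P.mean(0),P[:,2].max())
m[:]=0;m[250:305,420:505]=1
viol=(f[...,2]>f[...,1]+25)
rect(m&viol,"pad"); 
rect(m&(w[...,2]>.007),"case")
m[:]=0;m[205:305,420:505]=1
rect(m&(w[...,2]>.003),"all")
m[:]=0;m[165:225,195:250]=1
P=rect(m&(w[...,2]>.07),"cam top");print(np.nanmean(P,0))
g=(abs(f[...,0]-f[...,1])<25)
P=rect(m&g&(w[...,2]<.02)&(w[...,2]>.002),"foot")
E
```

```text
[[533.98979399   0.         325.86191082]
 [  0.         533.98979399 227.91643649]
 [  0.           0.           1.        ]] [[597.72370796   0.         324.86950066]
 [  0.         597.72370796 235.86583312]
 [  0.           0.           1.        ]]
[0.35990075 0.09976154 1.06680427] [-0.47510847  0.80666782  0.64705644]
foot 226 ((467.62725830078125, 21.439151763916016), (54.8659553527832, 26.809255599975586), 52.69587707519531) 0.0165
knob 179 ((467.8743896484375, 21.201473236083984), (26.66008758544922, 27.20906639099121), 88.61736297607422) 0.0693
[0.46680923 0.02205579 0.06925636] 0.07607673550840666
pad 1862 ((443.85821533203125, -181.8620147705078), (68.13514709472656, 108.6202163696289), 4.5915021896362305) 0.0164
case 2818 ((449.36328125, -180.7476806640625), (99.87055969238281, 129.4021453857422), 2.3946027755737305) 0.015
all 5260 ((490.36346435546875, -185.42333984375), (170.82530212402344, 204.0242156982422), 88.57052612304688) 0.0109
cam top 666 ((602.4336547851562, 291.476806640625), (54.700626373291016, 55.010372161865234), 66.93067932128906) 0.1007
[0.59887219 0.28867259 0.1006697 ]
foot 688 ((605.1986083984375, 288.3614807128906), (75.8158950805664, 91.30673217773438), 80.43518829345703) 0.0118
```

View pics/crop1.png

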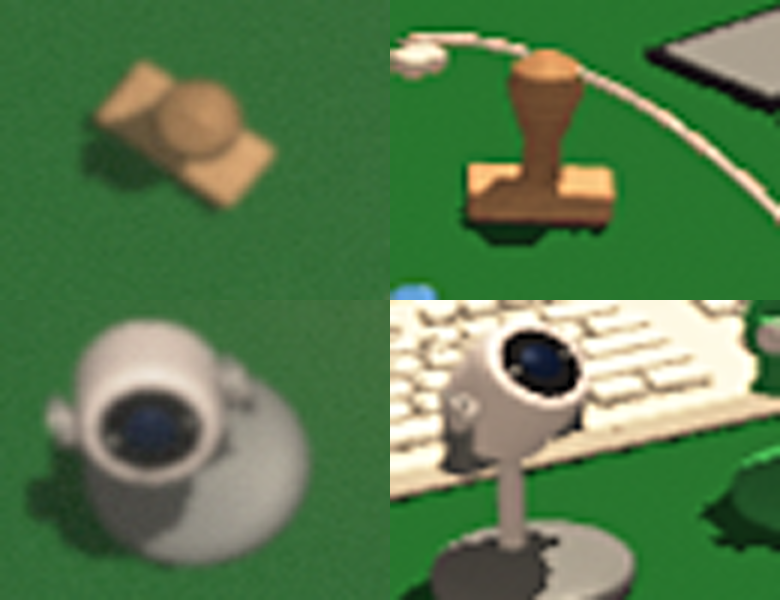

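Run:
```python
from h import *
from cell import r, viewer, look_for
print([a for a in dir(r) if a[0]!='_'],[a for a in dir(viewer) if a[0]!='_'])
c=viewer.camera("wrist"); cv2.imwrite("pics/wrist0.png",c["frame"][:,:,::-1]); np.savez("wrist0.npz",**c)
V=np.linalg.inv(c["view"]); print(V.round(3)); print(c["camera_matrix"])
T=dict(np.load("top0.npz"));S=dict(np.load("scene0.npz"))
for n,C,(u0,v0,u1,v1) in [("top",T,(200,170,240,210)),("scene",S,(228,235,268,275))]:
    w=cloud(C);f=C["frame"].astype(int)
    print(n); 
    m=np.zeros((480,640),bool);m[v0:v1,u0:u1]=1
    dark=m&(f.sum(-1)<220)&(w[...,2]>.075)&(w[...,2]<.13)
    P=w[dark];print(len(P),np.median(P,0))
    c0=np.median(P,0);P=P[np.linalg.norm(P-c0,axis=1)<.03]
    for _ in range(5):
        c0=P.mean(0);U,s,Vt=np.linalg.svd(P-c0);nrm=Vt[2]*np.sign(Vt[2][2]);d=(P-c0)@nrm;P=P[abs(d)<max(2*d.std(),.0015)]
    print(len(P),c0,nrm,"elev",np.degrees(np.arcsin(nrm[2])),"az",np.degrees(np.arctan2(nrm[1],nrm[0])),d.std())
    ft=m*0; ft=np.zeros((480,640),bool);ft[v0-20:v1+25,u0-20:u1+25]=1
w=cloud(T);f=T["frame"].astype(int)
h=w[165:225,195:250]; 
mm=(abs(f[...,0]-f[...,1])<30)&(w[...,2]<.02)&(w[...,2]>.001)
mm[:165]=0;mm[225:]=0;mm[:,:195]=0;mm[:,252:]=0
P=w[mm];print("foot",len(P),np.percentile(P,[2,50,98],axis=0))
```

```text
['PlanningError', 'get_state', 'grasp_offset'] ['camera']
[[ 0.296 -0.919 -0.262  0.116]
 [ 0.955  0.285  0.081  0.645]
 [ 0.    -0.274  0.962  0.385]
 [ 0.     0.     0.     1.   ]]
[[348.72991721   0.         321.83786952]
 [  0.         348.72991721 241.99414988]
 [  0.           0.           1.        ]]
top
153 [0.58764936 0.28647875 0.10330111]
129 [0.58753166 0.28646508 0.10236757] [-0.65103819 -0.20186241  0.7317109 ] elev 47.03001738935128 az -162.77330654084554 0.0012953451241193735
scene
109 [0.58315307 0.28724243 0.10188586]
91 [0.58321434 0.28673191 0.10235508] [-0.58456991 -0.22268388  0.78018582] elev 51.27759189153286 az -159.14634770982858 0.0016444548217878492
foot 753 [[0.56251785 0.2544651  0.00136544]
 [0.58527957 0.2808778  0.01184293]
 [0.62526772 0.33439824 0.01682618]]
```

View pics/wrist0.png

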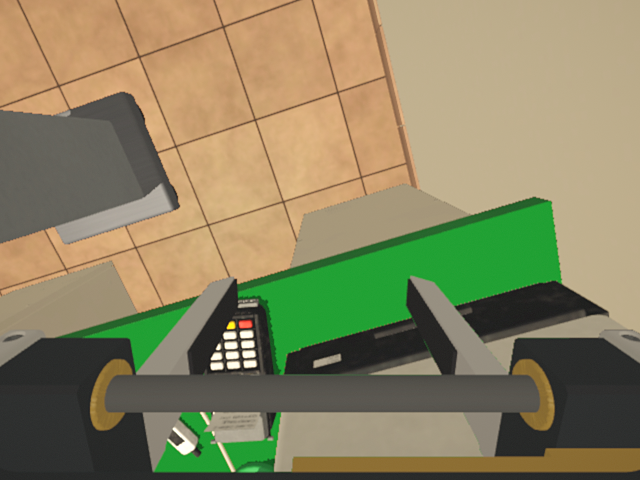

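Emit:
{"fn": "arm_command", "kwargs": {"plan": [[1,0,-6,2,0,0,0],[2e-09,2,-11,5,0,0,0],[1,6,-15,7,0,0,0],[1,11,-18,8,0,0,0],[1,16,-21,8,0,0,0]]}}

```text
time: 1.78
tool_pos: [0.3543, 0.4104, 0.287]
eef_rot: [3.139, 0.001, 2.841]
force: [0.9, 0.5, -0.4]
gripper_width: 0.0939
```

Emit:
{"fn": "arm_command", "kwargs": {"plan": [[1,5,-3,0,0,0,0],[1,10,-6,0,0,0,0],[1,14,-9,-1,0,0,0],[1,17,-12,-3,0,0,0],[1,18,-12,-4,0,0,0]]}}

```text
time: 2.4
tool_pos: [0.5346, 0.2868, 0.2445]
eef_rot: [-3.139, 0.001, 2.835]
force: [-1.1, 0.7, -0.2]
gripper_width: 0.0941
```

Run:
```python
from h import *
from cell import r, viewer, look_for
s=r.get_state();print(s["time"],s["q"].round(3),s["tool_pos"])
c=viewer.camera("wrist"); cv2.imwrite("pics/wrist1.png",c["frame"][:,:,::-1]); np.savez("wrist1.npz",**c)
print([(d["centre"],d["p"]) for d in look_for("wrist","lens")])
print(proj(c,[.586,.2865,.102]))
```

```text
2.4 [-0.615  0.528  0.12   1.597 -0.068  1.022  0.788] [0.53458363 0.28680378 0.24454143]
[([0.6039, 0.172, 0.0978], 0.8), ([0.5889, 0.2924, 0.0995], 0.73), ([0.5326, 0.4158, 0.1013], 0.65)]
[[336.99033374 278.00604135]]
```

View pics/wrist1.png

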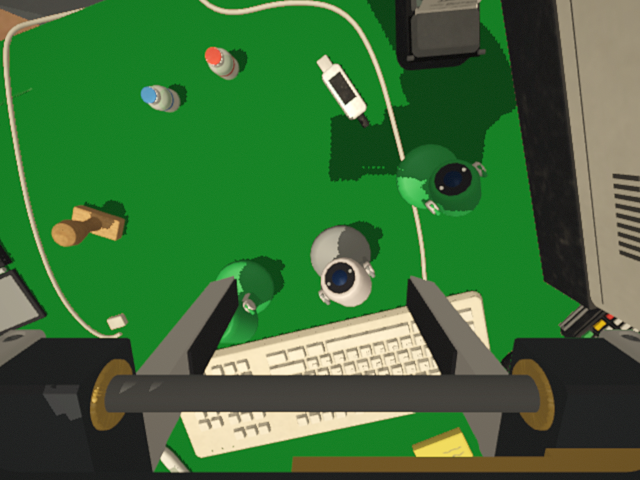

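The wrist view shows the white camera at (340,280) between the green look-alikes. The stamp is at (90,225). I'll measure the lens axis from its pivots, its face and its foot.

Run:
```python
from h import *
T=dict(np.load("wrist1.npz"));f=T["frame"].astype(int);w=cloud(T)
im=T["frame"][220:315,295:390,::-1];cv2.imwrite("pics/lensw.png",cv2.resize(im,(760,760)[:2] if 0 else (600,600),interpolation=cv2.INTER_CUBIC))
m=np.zeros((480,640),bool);m[255:310,315:365]=1
dark=m&(f.sum(-1)<230)&(f[...,1]<70)&(w[...,2]>.08)&(w[...,2]<.13)
ys,xs=np.nonzero(dark);print("dark centroid",xs.mean(),ys.mean(),len(xs))
e=cv2.fitEllipse(cv2.convexHull(np.c_[xs,ys].astype(np.int32)));print(e)
P=w[dark]
for _ in range(6):
    c0=P.mean(0);U,s,Vt=np.linalg.svd(P-c0);n=Vt[2]*np.sign(Vt[2][2]);d=(P-c0)@n;P=P[abs(d)<max(2*d.std(),.0015)]
print(len(P),c0,n,"elev",np.degrees(np.arcsin(n[2])),"az",np.degrees(np.arctan2(n[1],n[0])),d.std())
# foot: height map
g=(abs(f[...,0]-f[...,1])<30)&(abs(f[...,2]-f[...,1])<30)&(w[...,2]>.003)&(w[...,2]<.02)
g[:215]=0;g[320:]=0;g[:,:300]=0;g[:,385:]=0
P=w[g];hull=cv2.convexHull((P[:,:2]*1000).astype(np.float32));print("foot",cv2.minEnclosingCircle(hull),len(P))
# algebraic circle on the robot-side boundary
cv2.imwrite("pics/footm.png",g[200:330,290:400].astype(np.uint8)*255)
b=hull[:,0];print(b.round(0).tolist())
# ray of dark centroid onto z=.102
from numpy.linalg import inv
V=inv(T["view"]);K=T["camera_matrix"]
for (u,v) in [e[0],(xs.mean(),ys.mean())]:
    d=V[:3,:3]@np.array([(u-K[0,2])/K[0,0],-(v-K[1,2])/K[1,1],-1]);t=(.102-V[2,3])/d[2];print((V[:3,3]+t*d).round(4))
```

```text
dark centroid 339.6501547987616 277.23839009287923 646
((339.6258544921875, 277.28326416015625), (28.27902603149414, 30.525135040283203), 34.34123611450195)
562 [0.58529049 0.28944437 0.10387704] [-0.61241166 -0.17855046  0.77011148] elev 50.363901087613556 az -163.74579714272355 0.0006647157624702848
foot ((622.324951171875, 299.37115478515625), 66.57301330566406) 1793
[[687.0, 314.0], [597.0, 329.0], [591.0, 329.0], [583.0, 328.0], [580.0, 326.0], [575.0, 323.0], [573.0, 323.0], [572.0, 322.0], [571.0, 321.0], [569.0, 319.0], [566.0, 316.0], [563.0, 313.0], [561.0, 308.0], [560.0, 306.0], [559.0, 304.0], [557.0, 297.0], [557.0, 292.0], [557.0, 288.0], [557.0, 285.0], [559.0, 279.0], [561.0, 275.0], [565.0, 268.0], [567.0, 266.0], [569.0, 265.0], [572.0, 262.0], [576.0, 259.0], [591.0, 255.0], [595.0, 255.0], [598.0, 255.0], [601.0, 255.0], [606.0, 256.0], [609.0, 258.0]]
[0.5861 0.2892 0.102 ]
[0.586  0.2892 0.102 ]
```

View pics/lensw.png

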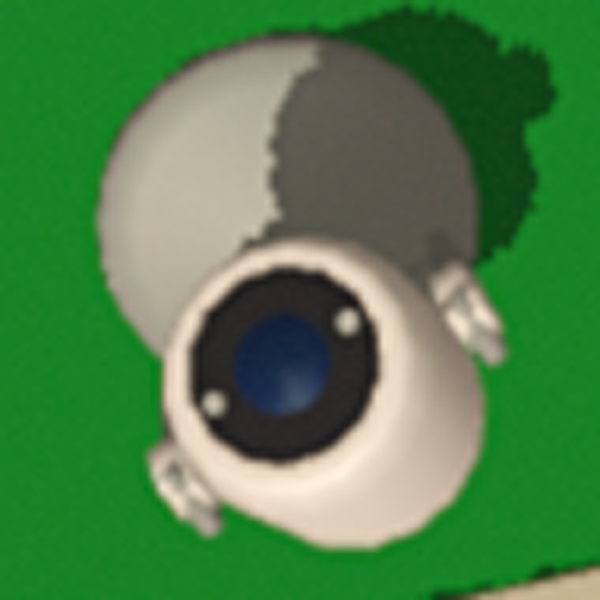

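Run:
```python
from h import *
T=dict(np.load("wrist1.npz"));V=np.linalg.inv(T["view"]);K=T["camera_matrix"]
def ray(u,v,z):
    d=V[:3,:3]@np.array([(u-K[0,2])/K[0,0],-(v-K[1,2])/K[1,1],-1]);t=(z-V[2,3])/d[2];return V[:3,3]+t*d
s=95/600
for a,b,z in [((213,405),(348,320),.102),((187,490),(470,312),.08),((160,463),(450,283),.085),((205,525),(495,350),.07)]:
    p=ray(295+a[0]*s,220+a[1]*s,z);q=ray(295+b[0]*s,220+b[1]*s,z);d=q-p;print(p.round(4),q.round(4),"az",np.degrees(np.arctan2(d[1],d[0]))+90)
# stamp from wrist
w=cloud(T);m=np.zeros((480,640),bool);m[195:255,40:135]=1
for lo,hi,n in [(.012,.02,"foot"),(.05,.08,"knob")]:
    P=w[m&(w[...,2]>lo)&(w[...,2]<hi)];print(n,len(P),cv2.minAreaRect((P[:,:2]*1000).astype(np.float32)))
S=dict(np.load("scene0.npz"));w=cloud(S);f=S["frame"].astype(int)
m=np.zeros((480,640),bool);m[235:280,415:490]=1;v=m&(f[...,2]>f[...,1]+25)
P=w[v];print("pad scene",len(P),cv2.minAreaRect((P[:,:2]*1000).astype(np.float32)),P[:,2].mean())
m[:]=0;m[245:290,355:405]=1
P=w[m&(w[...,2]>.013)&(w[...,2]<.02)];print("stamp scene",len(P),cv2.minAreaRect((P[:,:2]*1000).astype(np.float32)))
```

```text
[0.5898 0.2768 0.102 ] [0.5825 0.3011 0.102 ] az 196.71569831443725
[0.6123 0.2655 0.08  ] [0.5957 0.3201 0.08  ] az 196.93930240146554
[0.604  0.2633 0.085 ] [0.5878 0.3182 0.085 ] az 196.42562676682144
[0.6241 0.2652 0.07  ] [0.6077 0.3226 0.07  ] az 196.00687680881973
foot 734 ((464.2935485839844, 23.141738891601562), (55.67436981201172, 26.15255355834961), 52.511741638183594)
knob 728 ((464.4056701660156, 23.855445861816406), (26.73258399963379, 28.620847702026367), 88.86398315429688)
pad scene 600 ((440.07318115234375, -180.6734161376953), (77.50524139404297, 111.8075180053711), 8.559052467346191) nan
stamp scene 166 ((523.9707641601562, -5.793548583984375), (57.147003173828125, 172.91856384277344), 66.55623626708984)
```

Emit:
{"fn": "arm_command", "kwargs": {"plan": [[1,-4,-4,0,0,0,-0.1],[1,-7,-9,0,0,0,-0.2],[1,-7,-15,0,0,0,-0.3],[1,-7,-20,-3,0,0,-0.35],[1,-7,-26,-8,0,0,-0.35]]}}

```text
time: 3.12
tool_pos: [0.4636, 0.044, 0.1765]
eef_rot: [3.137, 0.003, 2.494]
force: [0.4, 0.3, 0.3]
gripper_width: 0.0941
```

Run:
```python
from h import *
from cell import r, viewer, look_for
c=viewer.camera("wrist"); cv2.imwrite("pics/wrist2.png",c["frame"][:,:,::-1]); np.savez("wrist2.npz",**c)
s=r.get_state();print(s["time"],s["q"].round(3),s["tool_pos"],s["eef_rot"])
w=cloud(c);h=np.nan_to_num(w[...,2])
b=(abs(w[...,0]-.466)<.05)&(abs(w[...,1]-.022)<.05)
for lo,hi,n in [(.012,.02,"foot"),(.055,.08,"knob")]:
    P=w[b&(h>lo)&(h<hi)];print(n,len(P),cv2.minAreaRect((P[:,:2]*1000).astype(np.float32)) if len(P) else 0)
```

```text
3.175 [-0.309  0.424  0.23   2.064 -0.145  0.674  0.931] [0.45937431 0.035911   0.17207844] [-3.13541498e+00 -1.23698245e-03  2.48608236e+00]
foot 949 ((464.05767822265625, 22.584136962890625), (54.84243392944336, 26.18092155456543), 53.19749450683594)
knob 821 ((463.34765625, 23.66069793701172), (26.38145637512207, 26.86501693725586), 0.03404131159186363)
```

View pics/wrist2.png

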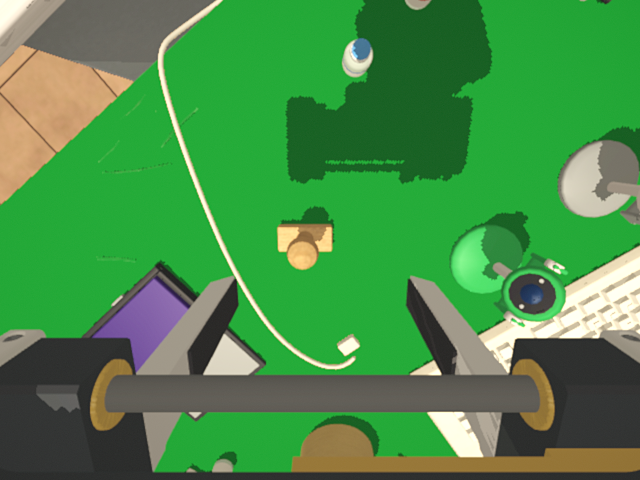

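Emit:
{"fn": "arm_command", "kwargs": {"plan": [[1,0.2,-0.8,0,0,0,0.005],[1,0.2,-0.8,-4,0,0,0.005],[1,0.2,-0.8,-8,0,0,0.005],[1,0.2,-0.8,-8,0,0,0.005]]}}

```text
time: 3.68
tool_pos: [0.4637, 0.0372, 0.0947]
eef_rot: [-3.141, -0.003, 2.5]
force: [0.0, -0.5, 0.4]
gripper_width: 0.0939
```

Run:
```python
from h import *
from cell import r, viewer, look_for
c=viewer.camera("wrist"); cv2.imwrite("pics/wrist3.png",c["frame"][:,:,::-1]); np.savez("wrist3.npz",**c)
c2=viewer.camera("scene"); cv2.imwrite("pics/scene3.png",c2["frame"][:,:,::-1])
s=r.get_state();print(s["time"],s["q"].round(3),s["tool_pos"],s["eef_rot"])
w=cloud(c);h=np.nan_to_num(w[...,2])
b=(abs(w[...,0]-.466)<.04)&(abs(w[...,1]-.022)<.035)
for lo,hi,n in [(.012,.02,"foot"),(.055,.08,"knob")]:
    P=w[b&(h>lo)&(h<hi)];print(n,len(P),cv2.minAreaRect((P[:,:2]*1000).astype(np.float32)) if len(P) else 0)
```

```text
3.775 [-0.256  0.557  0.17   2.124 -0.2    0.473  0.994] [0.46572868 0.03646026 0.09674757] [3.13965549e+00 8.41964883e-04 2.49826661e+00]
foot 1611 ((464.0191955566406, 22.88579559326172), (55.123748779296875, 25.763046264648438), 52.772987365722656)
knob 1511 ((463.4341735839844, 23.521142959594727), (26.748109817504883, 26.865360260009766), 88.02447509765625)
```

View pics/wrist3.png

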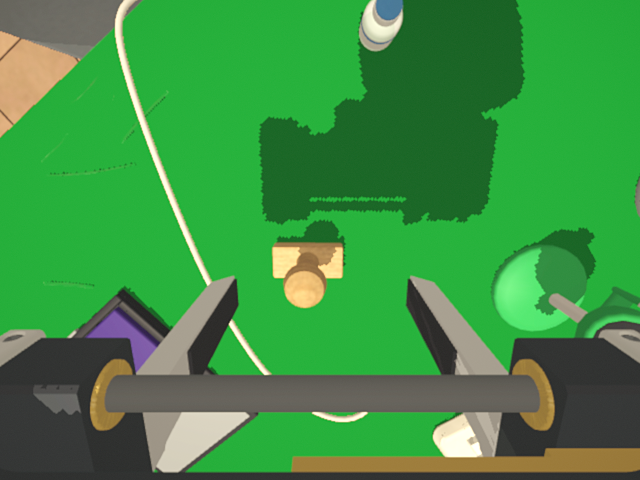

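Emit:
{"fn": "arm_command", "kwargs": {"plan": [[1,-0.1,-1.4,0,0,0,-0.005],[1,-0.1,-1.4,-2,0,0,-0.005],[1,-0.1,-1.4,-4,0,0,-0.005],[1,-0.1,-1.4,-4,0,0,-0.005]]}}

```text
time: 4.28
tool_pos: [0.4635, 0.0201, 0.0558]
eef_rot: [-3.141, -0.0, 2.49]
force: [-0.6, -0.1, -0.3]
gripper_width: 0.0943
```

Run:
```python
from cell import r
s=r.get_state();print(s["time"],s["q"].round(3),s["tool_pos"],s["eef_rot"],s["force"])
```

```text
4.275 [-0.195  0.633  0.133  2.156 -0.221  0.366  1.038] [0.46354378 0.02007382 0.05583503] [-3.14139678e+00 -9.17149803e-05  2.48987430e+00] [-0.62740914 -0.12826543 -0.33245499]
```

Emit:
{"fn": "arm_command", "kwargs": {"plan": [[1,0.1,0.2,-1,0,0,0],[1,0.1,0.2,-2.1,0,0,0],[1,0.1,0.2,-2.1,0,0,0]]}}

```text
time: 4.65
tool_pos: [0.4641, 0.0228, 0.0339]
eef_rot: [-3.141, -0.001, 2.491]
force: [0.2, 0.8, 0.0]
gripper_width: 0.094
```

Run:
```python
from h import *
from cell import r,viewer
s=r.get_state();print(s["time"],s["q"].round(3),s["tool_pos"],s["eef_rot"],s["force"])
c=viewer.camera("wrist"); cv2.imwrite("pics/wrist4.png",c["frame"][:,:,::-1])
```

```text
4.65 [-0.187  0.677  0.114  2.163 -0.233  0.314  1.044] [0.46406842 0.02282896 0.03389913] [-3.14078447e+00 -1.03748082e-03  2.49092488e+00] [0.15437337 0.77189287 0.02262103]
```

View pics/wrist4.png

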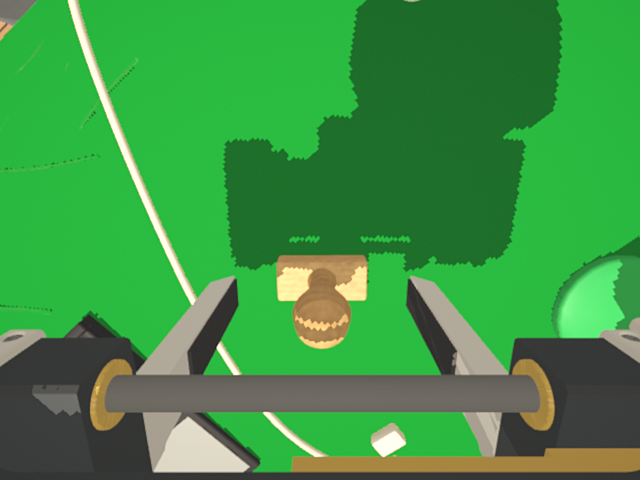

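Centred, with the knob at (322,318) between the fingers. Closing.

Emit:
{"fn": "arm_command", "kwargs": {"plan": [[0,0,0,0,0,0,0],[-1,0,0,0,0,0,0],[-1,0,0,0,0,0,0],[-1,0,0,0,0,0,0],[-1,0,0,0,0,0,0]]}}

```text
time: 5.32
tool_pos: [0.4646, 0.0228, 0.0345]
eef_rot: [3.142, 0.0, 2.491]
force: [-0.6, 0.1, -0.5]
gripper_width: 0.0472
```

Emit:
{"fn": "arm_command", "kwargs": {"plan": [[-1,0,0,0,0,0,0],[-1,0,0,0,0,0,0]]}}

```text
time: 5.58
tool_pos: [0.4645, 0.0228, 0.0345]
eef_rot: [-3.142, -0.0, 2.491]
force: [-0.1, -0.3, -0.3]
gripper_width: 0.0272
```

Run:
```python
from h import *
from cell import r,viewer
s=r.get_state();print(s["time"],s["q"].round(3),s["tool_pos"],s["eef_rot"],s["force"],s["gripper_width"])
c=viewer.camera("wrist"); cv2.imwrite("pics/wrist5.png",c["frame"][:,:,::-1])
```

```text
5.575 [-0.187  0.676  0.114  2.163 -0.233  0.315  1.043] [0.46453202 0.02280786 0.03445752] [-3.14155543e+00 -6.97503259e-05  2.49073937e+00] [-0.13283714 -0.33039029 -0.31945431] 0.027213961064086797
```

View pics/wrist5.png

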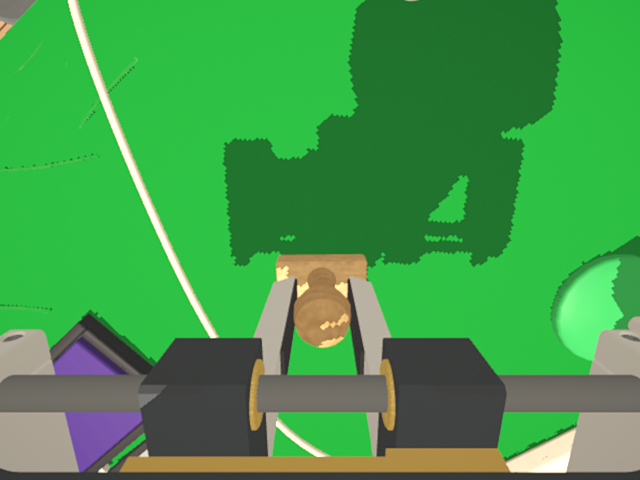

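Emit:
{"fn": "arm_command", "kwargs": {"plan": [[-1,0,0,3,0,0,0],[-1,0,-4,6,0,0,0.15],[-1,-1,-9,6.5,0,0,0.3],[-1,-2,-15,6.5,0,0,0.45],[-1,-2,-18,6.5,0,0,0.6]]}}

```text
time: 6.25
tool_pos: [0.4431, -0.1606, 0.0996]
eef_rot: [-3.14, -0.001, 3.092]
force: [-0.4, 0.4, -1.0]
gripper_width: 0.026
```

Emit:
{"fn": "arm_command", "kwargs": {"plan": [[-1,0,-1,0,0,0,0.05],[-1,0,-2,0,0,0,0.12],[-1,0,-2,0,0,0,0.12]]}}

```text
time: 6.62
tool_pos: [0.4442, -0.178, 0.0994]
eef_rot: [-3.142, -0.0, -3.075]
force: [-0.5, 0.1, -0.8]
gripper_width: 0.0259
```

```bash
cat > st.py <<'E'
import sys
from h import *
from cell import r,viewer
k=sys.argv[1]
s=r.get_state();print(s["time"],s["q"].round(3),s["tool_pos"].round(4),s["eef_rot"].round(4),s["force"].round(2),s["gripper_width"].round(4))
for n in sys.argv[2:]:
    c=viewer.camera(n); cv2.imwrite(f"pics/{n}{k}.png",c["frame"][:,:,::-1]); np.savez(f"{n}{k}.npz",**c)
E
python3 st.py 6 wrist top scene
python3 - <<'E'
from h import *
for n in ["top6","wrist6","scene6"]:
    c=dict(np.load(n+".npz"));w=cloud(c);f=c["frame"].astype(int)
    b=(abs(w[...,0]-.444)<.08)&(abs(w[...,1]+.18)<.09)&(abs(w[...,2]-.016)<.004)&(f[...,2]>f[...,1]+25)
    P=w[b];print(n,len(P),cv2.minAreaRect((P[:,:2]*1000).astype(np.float32)),P[:,2].mean())
E
```

```text
Traceback (most recent call last):
  File "st.py", line 5, in <module>
    s=r.get_state();print(s["time"],s["q"].round(3),s["tool_pos"].round(4),s["eef_rot"].round(4),s["force"].round(2),s["gripper_width"].round(4))
                                                                                                                     ^^^^^^^^^^^^^^^^^^^^^^^^
AttributeError: 'float' object has no attribute 'round'
Traceback (most recent call last):
FileNotFoundError: [Errno 2] No such file or directory: 'top6.npz'
```

```bash
sed -i 's/s\["gripper_width"\].round(4)/round(s["gripper_width"],4)/' st.py
python3 st.py 6 wrist top scene
python3 - <<'E'
from h import *
for n in ["top6","wrist6","scene6"]:
    c=dict(np.load(n+".npz"));w=cloud(c);f=c["frame"].astype(int)
    b=(abs(w[...,0]-.444)<.08)&(abs(w[...,1]+.18)<.09)&(abs(w[...,2]-.016)<.004)&(f[...,2]>f[...,1]+25)
    P=w[b];print(n,len(P),cv2.minAreaRect((P[:,:2]*1000).astype(np.float32)),P[:,2].mean())
E
```

```text
6.625 [ 0.382  0.557 -0.085  2.086  0.094  0.503  1.865] [ 0.4442 -0.178   0.0994] [-3.1416e+00 -2.0000e-04 -3.0750e+00] [-0.46  0.12 -0.77] 0.0259
top6 160 ((451.9466552734375, -186.4760284423828), (123.21615600585938, 48.35439682006836), 59.22541809082031) 0.016325280088645356
wrist6 9019 ((441.997314453125, -179.64517211914062), (71.48518371582031, 111.2459487915039), 4.946504592895508) 0.016481574509789914
scene6 314 ((439.38720703125, -179.6046142578125), (73.1133804321289, 110.24982452392578), 4.254532814025879) 0.01660536506353506
```

View pics/wrist6.png

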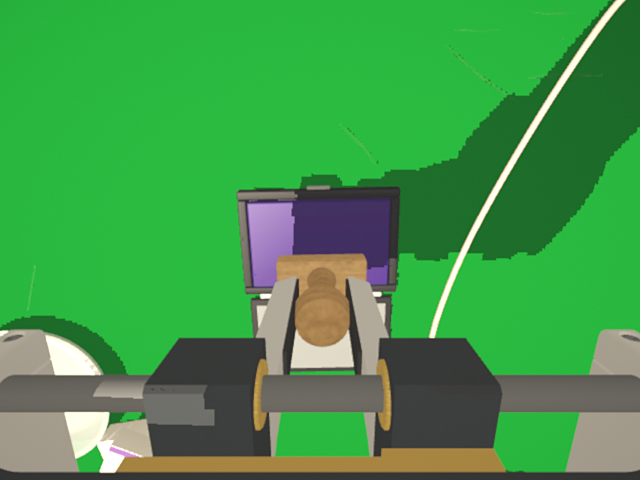

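View pics/scene6.png

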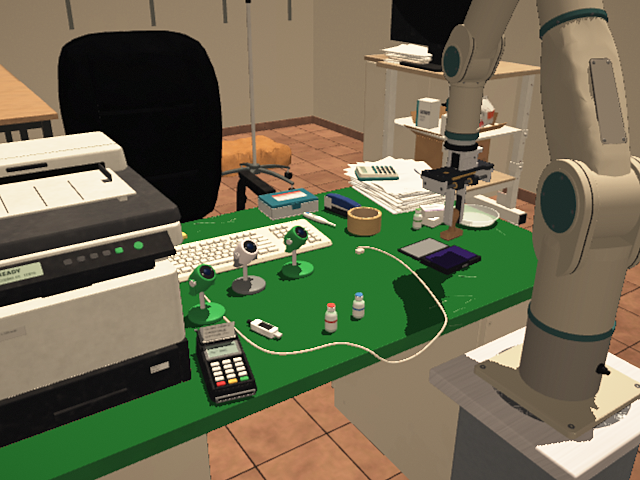

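Emit:
{"fn": "arm_command", "kwargs": {"plan": [[-1,-0.1,-0.3,-1,0,0,0.015],[-1,-0.1,-0.3,-2.5,0,0,0.015],[-1,-0.1,-0.3,-4,0,0,0.015],[-1,-0.1,-0.3,-4.5,0,0,0.015],[-1,-0.1,-0.3,-4.5,0,0,0.015]]}}

```text
time: 7.4
tool_pos: [0.4433, -0.1799, 0.054]
eef_rot: [3.141, -0.001, -3.057]
force: [-0.3, 0.5, -0.6]
gripper_width: 0.0258
```

```bash
python3 st.py 7
```

```text
7.4 [ 0.377  0.642 -0.073  2.114  0.114  0.39   1.868] [ 0.4433 -0.1799  0.054 ] [ 3.1411e+00 -1.0000e-03 -3.0571e+00] [-0.28  0.46 -0.64] 0.0258
```

Emit:
{"fn": "arm_command", "kwargs": {"plan": [[-1,0,-0.05,-0.2,0,0,0],[-1,0,-0.05,-0.4,0,0,0],[-1,0,-0.05,-0.5,0,0,0],[-1,0,-0.05,-0.5,0,0,0]]}}

```text
time: 7.9
tool_pos: [0.4438, -0.1809, 0.0497]
eef_rot: [-3.141, 0.001, -3.058]
force: [0.6, -0.7, 1.9]
gripper_width: 0.026
```

Emit:
{"fn": "arm_command", "kwargs": {"plan": [[-1,0,0,-0.1,0,0,0],[-1,0,0,-0.15,0,0,0],[-1,0,0,-0.15,0,0,0]]}}

```text
time: 8.28
tool_pos: [0.4438, -0.1809, 0.0482]
eef_rot: [-3.141, 0.001, -3.058]
force: [-0.2, -0.8, 4.8]
gripper_width: 0.0257
```

```bash
python3 st.py 8 wrist
```

```text
8.275 [ 0.376  0.653 -0.07   2.116  0.117  0.375  1.867] [ 0.4438 -0.1809  0.0482] [-3.1412e+00  6.0000e-04 -3.0576e+00] [-0.17 -0.79  4.81] 0.0257
```

View pics/wrist8.png

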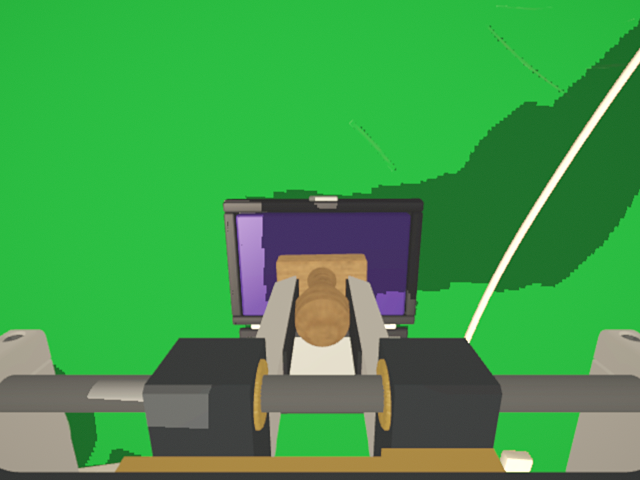

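```bash
cat > goal.py <<'E'
import numpy as np
from cell import r
from scipy.spatial.transform import Rotation as R
az=np.radians(-163.4);el=np.radians(50)
L=np.array([.5865,.288,.102]);z=np.array([np.cos(el)*np.cos(az),np.cos(el)*np.sin(az),np.sin(el)])
def goal(face=.0345,dist=.12,L=L):
    tz=-z;ty=np.array([np.sin(az),-np.cos(az),0]);ty=ty*np.sign(ty[1]);tx=np.cross(ty,tz)
    return L+z*(dist+face),R.from_matrix(np.c_[tx,ty,tz])
if __name__=="__main__":
    s=r.get_state();p,Rt=goal();Rc=R.from_euler("xyz",s["eef_rot"])
    print(s["time"],"q",s["q"].round(2));print("p",p.round(4),"dp cm",((p-s["tool_pos"])*100).round(2),"rv",(Rt*Rc.inv()).as_rotvec().round(4), s["force"].round(1))
E
python3 goal.py
```

```text
8.325 q [ 0.38  0.65 -0.07  2.12  0.12  0.37  1.87]
p [0.4913 0.2596 0.2204] dp cm [ 4.75 44.05 17.22] rv [ 0.1302 -0.6865  0.1975] [-0.2 -1.3  4.9]
```

Emit:
{"fn": "arm_command", "kwargs": {"plan": [[-1,0,0,1.5,0,0,0],[-1,0,0,4,0,0,0],[-1,0,0,9,0,0,0],[-1,0,4,15,0,0,0.05],[-1,0,9,20,0,0,0.1]]}}

```text
time: 8.95
tool_pos: [0.4432, -0.1023, 0.2376]
eef_rot: [-3.141, 0.001, -2.958]
force: [1.1, -0.4, -1.0]
gripper_width: 0.0254
```

```bash
python3 goal.py
```

```text
8.95 q [ 0.29  0.31 -0.16  1.99  0.07  0.84  1.85]
p [0.4913 0.2596 0.2204] dp cm [ 4.81 36.19 -1.73] rv [ 0.1641 -0.678   0.1016] [ 1.1 -0.4 -1. ]
```

Emit:
{"fn": "arm_command", "kwargs": {"plan": [[-1,0,5,3,0.02,-0.07,0.01],[-1,0,10,5,0.04,-0.14,0.02],[-1,0,15,6,0.05,-0.21,0.03],[-1,0,20,6,0.06,-0.28,0.04],[-1,0,25,6,0.08,-0.35,0.05]]}}

```text
time: 9.57
tool_pos: [0.4426, 0.1488, 0.2961]
eef_rot: [3.136, 0.362, -2.907]
force: [-0.1, -0.6, -0.9]
gripper_width: 0.0256
```

```bash
python3 goal.py
```

```text
9.575 q [-0.12  0.08 -0.34  2.19  0.2   0.53  1.19]
p [0.4913 0.2596 0.2204] dp cm [ 4.87 11.09 -7.57] rv [ 0.0821 -0.326   0.0519] [-0.1 -0.6 -0.9]
```

Emit:
{"fn": "arm_command", "kwargs": {"plan": [[-1,1,3,0,0.02,-0.08,0.01],[-1,2,6,0,0.04,-0.16,0.02],[-1,3,9,-1,0.06,-0.24,0.04],[-1,4,11,-3,0.08,-0.32,0.05],[-1,4,11,-5,0.08,-0.32,0.05]]}}

```text
time: 10.2
tool_pos: [0.4853, 0.2142, 0.2736]
eef_rot: [-3.084, 0.622, -2.873]
force: [0.2, -0.7, 0.2]
gripper_width: 0.0257
```

```bash
python3 goal.py
```

```text
10.2 q [-0.53  0.17 -0.17  2.34  1.37  0.33 -0.12]
p [0.4913 0.2596 0.2204] dp cm [ 0.6   4.54 -5.32] rv [ 0.0651 -0.0606  0.0565] [ 0.2 -0.7  0.2]
```

Emit:
{"fn": "arm_command", "kwargs": {"plan": [[-1,0.2,1.5,-1,0.02,-0.02,0.02],[-1,0.4,3,-2,0.04,-0.04,0.04],[-1,0.6,4.5,-3,0.065,-0.06,0.056],[-1,0.6,4.5,-4,0.065,-0.06,0.056],[-1,0.6,4.5,-4,0.065,-0.06,0.056]]}}

```text
time: 10.82
tool_pos: [0.4909, 0.2587, 0.2326]
eef_rot: [3.141, 0.694, -2.853]
force: [0.2, -0.3, -0.9]
gripper_width: 0.0252
```

```bash
python3 goal.py
```

```text
10.825 q [-0.49  0.31 -0.28  2.42  2.1   0.43 -0.9 ]
p [0.4913 0.2596 0.2204] dp cm [ 0.04  0.1  -1.22] rv [ 0.0009 -0.004   0.0004] [ 0.2 -0.3 -0.9]
```

Emit:
{"fn": "arm_command", "kwargs": {"plan": [[-1,0,0.1,-0.6,0,-0.004,0],[-1,0,0.1,-1.2,0,-0.004,0],[-1,0,0.1,-1.2,0,-0.004,0],[-1,0,0.1,-1.2,0,-0.004,0]]}}

```text
time: 11.32
tool_pos: [0.4915, 0.26, 0.2212]
eef_rot: [-3.141, 0.699, -2.852]
force: [-0.7, -0.1, -1.3]
gripper_width: 0.0254
```

```bash
python3 goal.py; python3 st.py 9 wrist scene top
```

```text
11.325 q [-0.48  0.34 -0.32  2.43  2.16  0.47 -0.96]
p [0.4913 0.2596 0.2204] dp cm [-0.02 -0.03 -0.09] rv [0.     0.001  0.0008] [-0.7 -0.1 -1.3]
11.325 [-0.476  0.342 -0.317  2.431  2.162  0.474 -0.963] [0.4915 0.26   0.2212] [-3.1412  0.6991 -2.8524] [-0.73 -0.13 -1.26] 0.0254
```

View pics/wrist9.png

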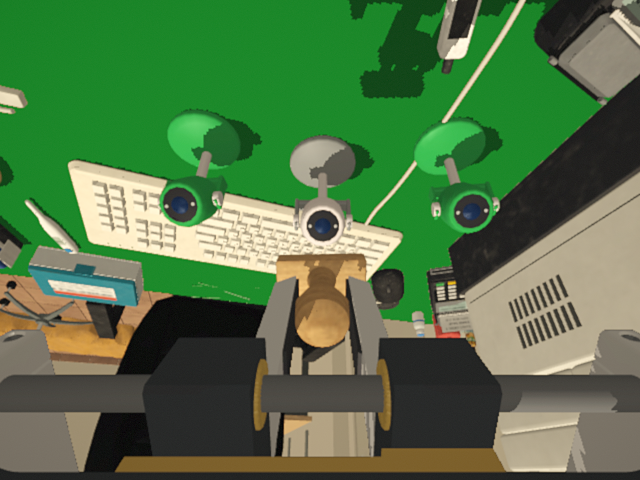

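View pics/scene9.png

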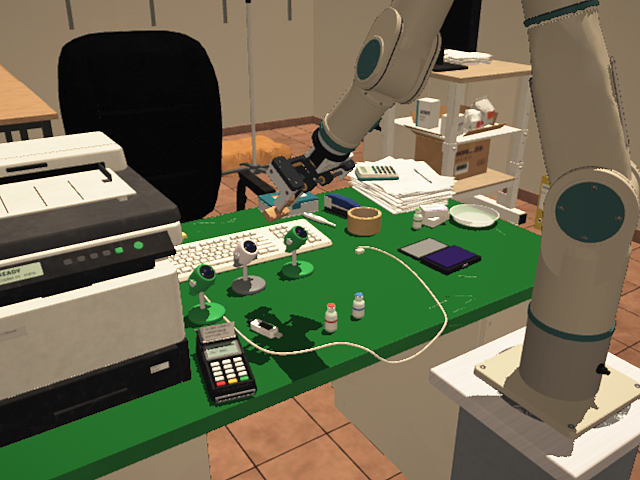

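View pics/top9.png

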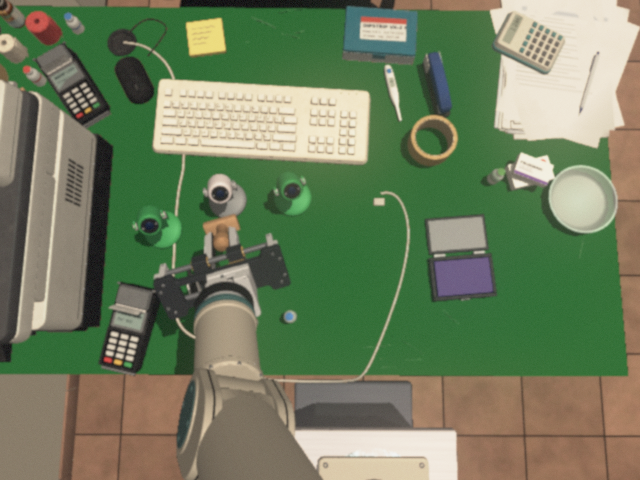

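The stamp foot is at (322,265) in the wrist view, in line with the white camera's lens at (322,226). Next I'll compare them inside this one picture, so that the calibration errors cancel.

Run:
```python
from h import *
from goal import goal,R
from cell import r
c=dict(np.load("wrist9.npz"));w=cloud(c);f=c["frame"].astype(int)
cv2.imwrite("pics/w9.png",cv2.resize(c["frame"][180:300,260:385,::-1],None,fx=5,fy=5,interpolation=cv2.INTER_CUBIC)[:600])
s=r.get_state();Rc=R.from_euler("xyz",s["eef_rot"]).as_matrix();p=s["tool_pos"]
t=(w-p)@Rc   # tool frame
m=np.zeros((480,640),bool);m[208:245,303:343]=1
dark=m&(f.sum(-1)<230)&(f[...,1]<70)
ys,xs=np.nonzero(dark);e=cv2.fitEllipse(cv2.convexHull(np.c_[xs,ys].astype(np.int32)));print(len(xs),xs.mean(),ys.mean(),e)
P=t[dark];P=P[~np.isnan(P).any(1)]
for _ in range(6):
    c0=P.mean(0);U,sv,Vt=np.linalg.svd(P-c0);n=Vt[2]*np.sign(-Vt[2][2]);d=(P-c0)@n;P=P[abs(d)<max(2*d.std(),.0015)]
print("lens in tool",len(P),c0.round(4),"normal(tool)",n.round(3),d.std())
print("lens world",(Rc@c0+p).round(4))
m[:]=0;m[250:285,270:375]=1
Q=t[m];Q=Q[~np.isnan(Q).any(1)&(abs(Q[:,2]-.015)<.03)]
print("stamp foot tool",len(Q),np.percentile(Q,[1,50,99],axis=0).round(4).tolist())
# row 258..: top long edge (face or side)
for v in range(250,285,3): print(v,[t[v,u].round(4).tolist() for u in (282,300,345,362)])
```

```text
660 322.6530303030303 225.05757575757576 ((322.47186279296875, 225.2454833984375), (29.622446060180664, 30.684843063354492), 100.45643615722656)
lens in tool 559 [0.0015 0.0013 0.1534] normal(tool) [-0.007  0.011 -1.   ] 0.0006999393352972866
lens world [0.5846 0.2891 0.1028]
stamp foot tool 2817 [[-0.003, -0.0269, -0.0126], [0.0081, -0.0, 0.0177], [0.0128, 0.0261, 0.0291]]
250 [[-0.0764, -0.0596, 0.3222], [-0.0784, -0.0328, 0.3284], [-0.0772, 0.0355, 0.3247], [-0.0777, 0.0615, 0.3265]]
253 [[-0.0822, -0.0601, 0.3255], [-0.0857, -0.0335, 0.3364], [0.0127, 0.0149, 0.0285], [0.0123, 0.0257, 0.0296]]
256 [[0.0119, -0.0242, 0.0249], [0.0126, -0.0129, 0.0229], [0.0124, 0.0146, 0.0235], [0.0128, 0.0249, 0.0222]]
259 [[0.0115, -0.0237, 0.0203], [0.0123, -0.0126, 0.0181], [0.0124, 0.0143, 0.0178], [0.0124, 0.0244, 0.0177]]
262 [[0.0104, -0.0234, 0.018], [0.0104, -0.0127, 0.0179], [0.0101, 0.0144, 0.0187], [0.0102, 0.0246, 0.0185]]
265 [[0.0088, -0.0234, 0.0171], [0.0084, -0.0127, 0.0182], [0.0089, 0.0143, 0.0169], [0.0086, 0.0245, 0.0177]]
268 [[0.0067, -0.0235, 0.0176], [0.0067, -0.0127, 0.0177], [0.0069, 0.0143, 0.0172], [0.0067, 0.0246, 0.0177]]
271 [[0.0048, -0.0236, 0.0177], [0.0049, -0.0127, 0.0173], [0.005, 0.0144, 0.0172], [0.0047, 0.0247, 0.0179]]
274 [[0.0026, -0.0237, 0.0182], [0.0033, -0.0127, 0.0165], [0.0027, 0.0145, 0.0181], [0.0027, 0.0248, 0.0182]]
277 [[0.0011, -0.0236, 0.017], [0.0009, -0.0128, 0.0176], [0.0009, 0.0145, 0.0177], [0.0005, 0.0249, 0.0188]]
280 [[0.0091, -0.0207, -0.0073], [-0.0009, -0.0128, 0.0172], [0.0073, 0.013, -0.0029], [0.0092, 0.0217, -0.0075]]
283 [[0.0087, -0.0204, -0.0104], [-0.0032, -0.0129, 0.0182], [0.0055, 0.0131, -0.0027], [0.0093, 0.0212, -0.0119]]
```

View pics/w9.png

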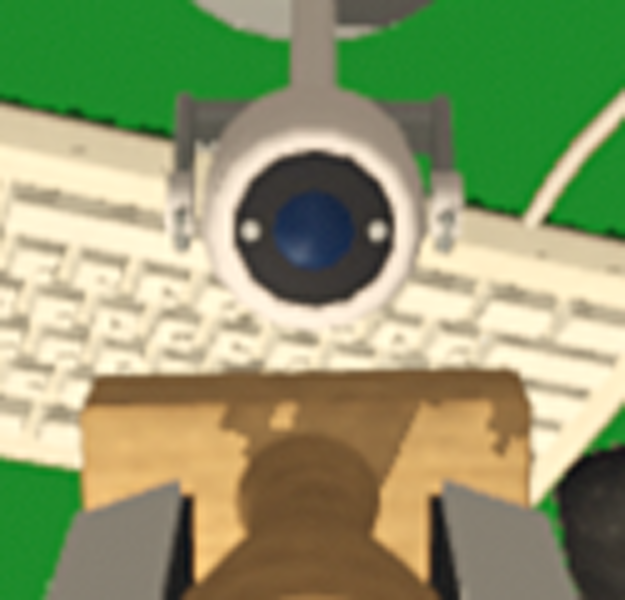

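Emit:
{"fn": "arm_command", "kwargs": {"plan": [[-1,-0.2,0.05,-0.15,0.009,0.003,-0.011],[-1,-0.2,0.05,-0.15,0.009,0.003,-0.011],[-1,-0.2,0.05,-0.15,0.009,0.003,-0.011],[-1,-0.2,0.05,-0.15,0.009,0.003,-0.011]]}}

```text
time: 11.98
tool_pos: [0.4894, 0.2605, 0.2195]
eef_rot: [3.13, 0.698, -2.871]
force: [1.0, 0.4, -0.2]
gripper_width: 0.0258
```

```bash
python3 goal.py; python3 st.py 10 wrist scene
python3 - <<'E'
from h import *
from goal import R
from cell import r
c=dict(np.load("wrist10.npz"));w=cloud(c);f=c["frame"].astype(int)
s=r.get_state();Rc=R.from_euler("xyz",s["eef_rot"]).as_matrix();p=s["tool_pos"];t=(w-p)@Rc
print("dq",abs(s["dq"]).max(),"tool y",Rc[:,1].round(4),"tool z",Rc[:,2].round(4))
m=np.zeros((480,640),bool);m[200:250,300:345]=1
dark=m&(f.sum(-1)<230)&(f[...,1]<70)
ys,xs=np.nonzero(dark);print(xs.mean(),ys.mean())
P=t[dark];P=P[~np.isnan(P).any(1)]
for _ in range(6):
    c0=P.mean(0);U,sv,Vt=np.linalg.svd(P-c0);n=Vt[2]*np.sign(-Vt[2][2]);d=(P-c0)@n;P=P[abs(d)<max(2*d.std(),.0015)]
print("lens in tool",c0.round(4),n.round(3))
a=np.array([t[v,u] for v in (257,258,259) for u in range(282,364,4)]);a=a[abs(a[:,0]-.0125)<.004]
k=np.polyfit(a[:,1],a[:,0],1);d=np.array([k[0],1,0]);d=Rc@d;print("side x",k,"long axis elev deg",np.degrees(np.arcsin(d[2]/np.linalg.norm(d))))
for v in (266,270): 
    row=t[v];ok=abs(row[:,2]-.0177)<.004;print(v,row[ok,1].min(),row[ok,1].max())
E
```

```text
11.975 q [-0.47  0.35 -0.33  2.44  2.16  0.48 -0.98]
p [0.4913 0.2596 0.2204] dp cm [ 0.2  -0.09  0.09] rv [-0.0089 -0.0023  0.0116] [ 1.   0.4 -0.2]
11.975 [-0.474  0.346 -0.326  2.436  2.163  0.483 -0.984] [0.4894 0.2605 0.2195] [ 3.1296  0.6983 -2.8712] [ 1.01  0.37 -0.16] 0.0258
dq 0.0016309146819249913 tool y [-0.2746  0.9615  0.0093] tool z [ 0.6163  0.1834 -0.7659]
321.44410413476265 227.75650842266464
lens in tool [-0.0011  0.0003  0.1532] [-0.01  -0.002 -1.   ]
side x [0.01261952 0.01225516] long axis elev deg 0.06534826277471388
266 -0.02701892135781829 0.026460023135294657
270 -0.027230388712284413 0.026616639855052856
```

Lateral error is about 1 mm, distance about 119.5 mm, the long side is level to 0.1°, and the arm is motionless. Handing in.

Run:
```python
from cell import workorder,r
print(workorder.close_job()); s=r.get_state();print(s["time"],s["tool_pos"],s["gripper_width"])
```

```text
the job is handed in; nothing more can be done
None
the job is handed in; nothing more can be done
```

I gripped the stamp by its knob and pressed it flat onto the middle of the ink pad. I then held it up in front of the white desk camera on the grey stand, and handed the job in with it still held there at about 12 s.

- **Pressing:** The vertical force reading rose by about 5.5 N, so by the stated stiffness the pad gave about 2.2 mm of its 3 mm. The press was within about 2 mm of the pad's middle.
- **Hold-up:** The last wrist-camera check put the rubber face about 119.5 mm from the lens and off its axis by about 1 mm. It was square to the lens within about 0.6° and its long side was level to about 0.1°. Joint speeds were near zero and the grip held at 26 mm.
- **Other objects:** In the pictures taken from the hold-up pose, the tape roll, adapter and vials looked to be where they started; the top view hid the red vial and the adapter, but the scene view showed both. I judged this by eye and did not measure it.
- **Disagreements:** The cameras placed the lens about 3 mm apart, so I set the final position from a single wrist picture showing both the stamp and the lens. The inked face itself was never in view, so the inking is inferred from the pressing force. One early row had a mistyped gripper opening, which had no effect because the gripper was empty.

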